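# Load the test kiln and lower its heavy lid

## Robot

A 6-joint arm with a two-finger parallel gripper is mounted at the origin on the work surface. World frame = base frame: x ahead of the robot, y to its left, z up, the work surface at z = 0. Lengths are in m, angles in rad, forces in N, time in s.
With the tool pointing down it reaches from about 0.35 to 0.8 m from the base axis. Payload 7.3 kg.
Tool frame: the origin (TCP) lies at the very end of the fingers, on their centre line; the grasp point (between the pads) lies 19 mm behind it; z points along the fingers, y is the line along which they close (so a half turn about z gives the same grasp; the last joint's range is limited). The gripper opens to 85 mm and grips with 20 to 120 N. Pads are 22 mm wide; open, the fingers measure 114 mm over their backs; the gripper's body (76 mm by 85 mm) begins 54 mm behind the grasp point. The pads swing forward as they close: fully open they stand 13 mm farther back than shut.
Start: joints at [-1.271, 0.342, 1.524, -0, 1.275, -0.146], TCP at [0.226, -0.474, 0.231] pointing down, gripper open.
Joint ranges: [-2.53, 2.53], [-0.77, 2.02], [0.04, 2.7], [-1, 4.14], [0.28, 2.66], [-3.11, 3.11]. Speed limits (rad/s): [2.57, 2.57, 3.14, 3.14, 3.14, 3.14].

## Interface

Orientations are given as a unit quaternion [x, y, z, w].
In Python, from cell import status, vision, bot gives the robot as it stands. The module is installed in compiled form; this text tells all that it offers.
- The arm moves only by the tool arm_command, never from a script. Its argument "targets" is text: rows parted by semicolons, each of 6 numbers parted by spaces: the shift along the tool's x, y, z as a fraction of full scale, then the turn, a rotation vector about the tool's x, y, z as a fraction of full scale. A call has exactly 8 rows; each row shifts and turns the commanded pose from where the row before left it, along the tool's axes as they then stand; what a row does not reach is not made up. Full scale, the value 1, is 0.025 m for a shift and 4 degrees for a turn. A row lasts 1/10 s, in which the tool goes at most 50 mm and 8.59 degrees, less where a joint would pass 70% of its speed; a pose out of reach is approached as far as the arm can. A call with a number of a shift or a turn outside -1 to 1 is refused whole. A call with a gripper value outside its range is refused whole. "gripper" is the gripper's target within -1 to 1 (fully open at 1, half-way at 0, shut at -1), set as the call begins (left out, the last holds). The fingers move at their own pace and stop on an object; "newtons" is the grip in N (left out, the last holds). Time passes only in rows, so rows that do not move let the fingers close, or fill a call up. It gives the time, the measured TCP pose, the force, the opening and the grip force at its end, in the units of the state.
- status.observe(): the state, without advancing time (a new reading comes with each control period).
- vision.get_image(name): name is "side" or "top"; returns a dict with "color" (384x512x3 uint8, red, green, blue), "intrinsics" (3x3 intrinsics, pixels), "origin" and "orientation" of the camera in the world. Camera axes: x right, y down, z forward; pixel columns grow to the right and rows downward; lengths in m; the calibration is good to about 2 mm. A picture is of the moment at which its call begins. There is no depth.
- bot.close_job(): hands the job in; it is judged then, once.
The state is a dict: "clock": time; "joint_pos": joint angles; "joint_vel": joint speeds; "effort": joint torques, N m; "tcp_pos": TCP position; "ee_rot": TCP orientation; "contact_force": force on the tool from outside, world axes, zero at the start; "torque": the same for the moment, N m; "opening": finger opening in m; "grasp_force": force on a finger pad.
Only numpy, scipy, OpenCV 4.12 (cv2) and the standard library are available. Lean on these libraries where they do the work, as an engineer would, in place of code of your own. Each camera call takes 0.05 s, during which the arm holds its last target. There are 200 camera calls.

## Task

Stand the white beaker upright inside the small kiln without dropping it in. Then tip the heavy lid over by its bar handle and bear it all the way down slowly, so that it never falls or slams, not even the last few millimetres: push against the bar with open fingers rather than clamping it, for the brickwork takes no more than 30 N. Once it is shut, press down on the dark plate in the middle of its top with 14 N, within 3 N either way, for a second to bed it, then back away, leaving the brown cup, the blue mug and the glaze jar alone.

Things in the scene. Friction and masses are not known exactly. Their poses are not given: they have to be found in the camera images.
- beaker_mid (a point): White open beaker, 46 mm across at the rim and a little narrower at the foot, 55 mm tall, wall 4 mm, 90 g, standing on the bench at the robot's right, beyond or short of the brown cup. This point is its centre, 27.5 mm above its foot; z is its axis.
- kiln: Low bench kiln, fixed: steel case and cream brick, 190 mm (x) x 220 mm (y), 95 mm from underside to rim, walls 25 mm, chamber open at the top. On screw feet, underside 2 to 22 mm above the bench. Origin at the centre of the underside; x points from its front to its hinge side, z up. It stands sideways: its front, over which the shut lid's bar lies, faces the robot's right (-y) and its hinge side the left, give or take 0.25 rad.
- kiln_floor (a point): Centre of the chamber's floor, 28 mm above the kiln's underside, kiln axes. The chamber is 140 mm (x) by 170 mm (y) and 67 mm deep.
- lid_hinge (a point): Middle of the lid's hinge line, at the top of the kiln's back edge, 95 mm above its underside, kiln axes; the hinge line runs along y.
- lid (a joint): Lid angle in rad: 0 shut (lying on the rim), 1.57 upright; starts between 1.45 and 1.72, stop at 1.85. Hinge friction (0.6 Nm) holds it where it is left above about 1.1 rad; below that its weight takes over and it falls, slowed only by light damping (0.3 Nm per rad/s). It must never close faster than 1.2 rad/s: let go even 6 mm (at the bar) above shut, it breaks this.
- lid_middle (a point): Centre of the lid, a brick and steel plate 190 x 220 x 30 mm, 1.2 to 1.8 kg; lid axes: x from the bar to the hinge, z out of its outer (top) face. This point lies 95 mm from the hinge line along the lid and half-way through its thickness. At the bar its weight bears on the fingers with up to about 10 N. Contact force of the robot on the lid and its bar above 30 N in all is a failure, so clamping the bar is too much.
- press_plate: Dark steel plate, 60 x 60 x 4 mm, on the lid's outer face, to press on when the lid is shut. Origin at the centre of its underside, 100 mm from the hinge line along the lid, 2 mm off the outer face; lid axes, z out of the lid. Shut, its upper face is level, 36 mm above the kiln's rim. It gives 1.5 mm under 5 N, then is hard.
- lid_bar (a point): Centre of the handle: dark round bar 14 mm thick, 124 mm long, along kiln y, on 8 mm arms at its ends; 228 mm from the hinge line along the lid, 15 mm towards its outer face. 31 mm free between bar and plate. Shut, it lies in front of the kiln, 15 mm above its rim. Open fingers (35 to 40 mm), closing across it and tilted towards the hinge, 10 degrees at first, 45 at the end, hold it loosely: the upper pushes, the lower bears.
- brown_cup_mid (a point): Terracotta cup of the beaker's size, 11 to 22 cm from the beaker; the point is its centre. Leave alone.
- blue_mug: Blue mug, 80 mm across, 90 mm tall, at the left; origin under its foot. Leave alone.
- glaze_jar: Jar with yellow cap, 60 mm across, 75 mm tall, at the right; origin under its foot. Leave alone.
- beaker: The white beaker again: its origin, at the centre of its foot.

How it is judged:
On the way, in this order (a step that is already met when the one before it is completed fails the run):
1. the beaker stands upright on the kiln floor, let go, while the lid is still up (x of beaker_mid in the frame of kiln_floor between -0.055 and 0.055 m and y of beaker_mid in the frame of kiln_floor between -0.07 and 0.07 m and z of beaker_mid in the frame of kiln_floor below 0.033 m and angle between beaker_mid's own z axis and vertical below 0.15 rad and contact force between the fingers and beaker below 0.1 N and value of joint lid above 1 rad), for 0.2 s.
2. the lid is shut and its dark plate pressed down with 11 to 17 N for half a second (value of joint lid below 0.015 rad and contact force between the fingers and press_plate between 11 and 17 N), for 0.5 s.
At the end, for the whole second after the job is handed in: The lid lies shut and still (joint under 0.015 rad); the beaker stands inside the chamber, upright within 0.15 rad, its centre within 55 mm (x) and 70 mm (y) of the chamber's centre and under 33 mm above its floor, at rest (x of beaker_mid in the frame of kiln_floor between -0.055 and 0.055 m and y of beaker_mid in the frame of kiln_floor between -0.07 and 0.07 m and z of beaker_mid in the frame of kiln_floor below 0.033 m and angle between beaker_mid's own z axis and vertical below 0.15 rad and value of joint lid below 0.015 rad and velocity of joint lid between -0.05 and 0.05 rad/s and linear speed of beaker below 0.02 m/s); the robot touches nothing.
It fails at once if the lid falls or slams: it closes faster than 1.2 rad/s (velocity of joint lid below -1.2 rad/s).
It fails at once if the robot pushes or clamps the lid with more than 30 N (contact force between any of the fingers, the arm and lid above 30 N).
It fails at once if the beaker is dropped into the kiln (horizontal distance between beaker_mid and kiln_floor below 0.09 m and z of beaker_mid in the frame of kiln_floor below 0.08 m and linear speed of beaker above 0.5 m/s).
It fails at once if the brown cup, the blue mug or the glaze jar is moved by more than 30 mm (distance of any of brown_cup_mid, blue_mug, glaze_jar from where it was at the start of the episode above 0.03 m).
It also fails if it takes over 72 s, if anything falls off the work surface, if the arm or the gripper's body presses on something with over 40 N, if the wrist force passes 120 N, or if a joint passes its speed limit or range.

## Working session

There is one attempt and no reset: what is moved stays moved. The work goes in short steps, Python scripts to look and compute and a tool call to move; the robot and the scene stay as the last step left them, time stands still between calls to the robot, and variables do not carry over. Pictures are saved under pics/ and viewed, at most 10 in all, crops included, and the job is handed in when it is done.

Besides the shell and the picture viewer there is one more tool, called after "Call:" by a JSON object that holds its "api" and its "payload", one argument or row to a line. arm_command: Moves the arm, as the interface text tells. Shift numbers are shares of 0.025 m and turn numbers shares of 4 degrees, none past 1 either way. Its arguments: {"type":"object","properties":{"targets":{"type":"string"},"gripper":{"type":"number"},"newtons":{"type":"number"}},"required":["targets"]}

```bash
mkdir -p pics; python3 - <<'E'
from cell import status, vision, bot
import cv2,numpy as np
s=status.observe(); print({k:np.round(v,3).tolist() for k,v in s.items()})
for n in("side","top"):
    d=vision.get_image(n); cv2.imwrite(f"pics/{n}0.png",d["color"][:,:,::-1]); print(n,np.array(d["intrinsics"]).round(1).tolist(),np.round(d["origin"],4),np.round(d["orientation"],4))
E
```

```text
{'clock': 0.0, 'joint_pos': [-1.271, 0.343, 1.525, 0.0, 1.275, -0.146], 'joint_vel': [-0.0, -0.0, 0.0, -0.0, 0.001, 0.001], 'effort': [-0.0, -43.367, -24.601, -0.0, 0.008, 0.0], 'tcp_pos': [0.226, -0.473, 0.231], 'ee_rot': [0.975, 0.221, -0.0, -0.001], 'contact_force': [1.188, -0.254, 0.527], 'torque': [-0.011, -0.024, 0.053], 'grasp_force': 0.0, 'opening': 0.086}
side [[459.9, 0.0, 258.8], [0.0, 459.9, 195.1], [0.0, 0.0, 1.0]] [ 0.3136 -1.1181  0.7561] [ 0.8618 -0.0709  0.056  -0.4991]
top [[382.6, 0.0, 259.1], [0.0, 382.6, 189.5], [0.0, 0.0, 1.0]] [ 0.3262 -0.0191  1.4166] [ 0.7079 -0.7023  0.056  -0.0506]
```

View pics/side0.png

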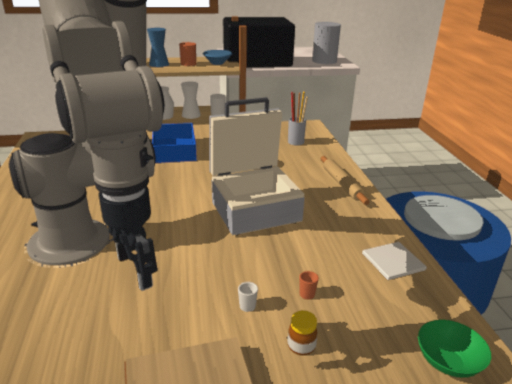

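View pics/top0.png

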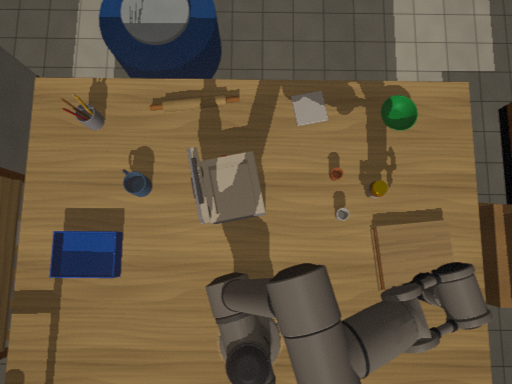

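The side view shows the beaker at (247,296), the cup at (308,285), the jar at (303,332), and the kiln at about (257,205) with its lid up. In the top view the beaker is at (343,214) and the kiln at about (232,187). Next I'll enlarge the kiln and get first positions.

```bash
cat > h.py <<'E'
import numpy as np,cv2
from scipy.spatial.transform import Rotation as R
from cell import status, vision, bot
C={"side":([[459.9,0,258.8],[0,459.9,195.1],[0,0,1]],[.3136,-1.1181,.7561],[.8618,-.0709,.056,-.4991]),
"top":([[382.6,0,259.1],[0,382.6,189.5],[0,0,1]],[.3262,-.0191,1.4166],[.7079,-.7023,.056,-.0506])}
def ray(n,uv):
    K,o,q=C[n]; d=R.from_quat(q).apply(np.linalg.inv(K)@[uv[0],uv[1],1]); return np.array(o),d/np.linalg.norm(d)
def plane(n,uv,z):
    o,d=ray(n,uv); return o+d*(z-o[2])/d[2]
def tri(uvs,uvt):
    o1,d1=ray("side",uvs);o2,d2=ray("top",uvt)
    t=np.linalg.lstsq(np.c_[d1,-d2],o2-o1,rcond=None)[0]; a=o1+d1*t[0];b=o2+d2*t[1]
    return (a+b)/2,np.linalg.norm(a-b)
def proj(n,p):
    K,o,q=C[n]; c=np.array(K)@R.from_quat(q).inv().apply(np.array(p)-o); return c[:2]/c[2]
E
python3 - <<'E'
from h import *
t=cv2.imread("pics/top0.png"); s=cv2.imread("pics/side0.png")
a=cv2.resize(t[140:230,180:270],None,fx=4.4,fy=4.4,interpolation=cv2.INTER_CUBIC)
b=cv2.resize(s[95:235,205:310],None,fx=3.8,fy=3.8,interpolation=cv2.INTER_CUBIC)
H=max(a.shape[0],b.shape[0]); im=np.zeros((H,a.shape[1]+b.shape[1],3),np.uint8)
im[:a.shape[0],:a.shape[1]]=a; im[:b.shape[0],a.shape[1]:]=b; print(im.shape,a.shape)
cv2.imwrite("pics/k.png",im)
# beaker: whitish mask
for n,im,box in(("top",t,(325,195,362,232)),("side",s,(230,275,266,318))):
    x0,y0,x1,y1=box; h=cv2.cvtColor(im[y0:y1,x0:x1],cv2.COLOR_BGR2HSV); m=((h[...,1]<60)&(h[...,2]>90)).astype(np.uint8)
    k,l,st,ce=cv2.connectedComponentsWithStats(m); i=1+np.argmax(st[1:,4]); print(n,st[i]+[x0,y0,0,0,0],ce[i]+[x0,y0])
print(plane("top",(343,214),.055),plane("side",(247,288),.055),plane("top",(335,173),.055),plane("top",(379,188),.075))
E
```

```text
(532, 795, 3) (396, 396, 3)
top [336 208  13  12 101] [341.33663366 213.61386139]
side [238 282  20  29 465] [247.30107527 295.78494624]
[ 0.44733885 -0.32906638  0.055     ] [ 0.4479292 -0.3271832  0.055    ] [ 0.59621259 -0.3038077   0.055     ] [ 0.53929024 -0.45522629  0.075     ]
```

View pics/k.png

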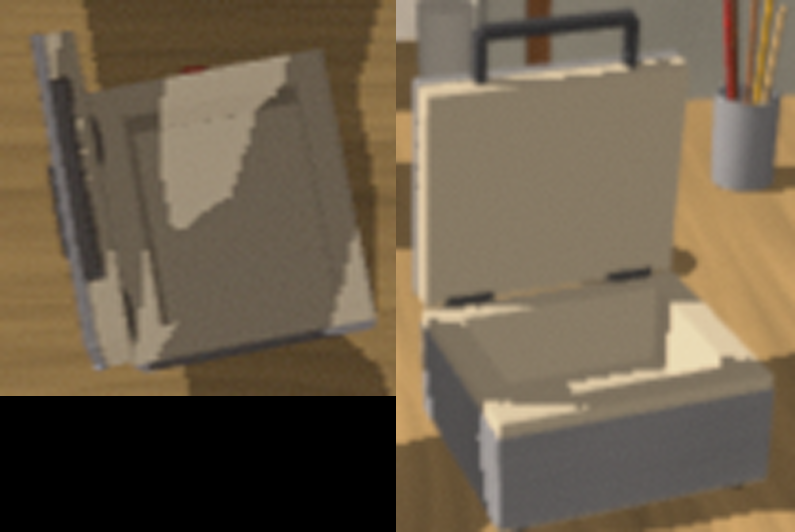

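The crop shows the rim's front corners at top (253.4,151.4) and (265,213.2), and at side (303.4,192.9) and (231,208.7). The bar's centre is at side (247.4,101.6) and top (197.5,181).

```bash
python3 - <<'E'
from h import *
P=lambda *a:print(*[np.round(x,4) for x in a])
P("FR",*tri((303.4,192.9),(253.4,151.4)));P("FL",*tri((231.05,208.7),(265,213.2)))
P("bar",*tri((247.4,101.6),(197.5,180.9)))
P("barL",*tri((227.6,104.2),(201,203.6)));P("barR",*tri((267.1,98.9),(194.1,158.2)))
for z in(.097,.107,.117):
  a,b=plane("top",(253.4,151.4),z),plane("top",(265,213.2),z); c=plane("top",(213,223.2),z)
  e,f=plane("side",(303.4,192.9),z),plane("side",(231.05,208.7),z)
  P(z,a,b,c,np.linalg.norm(a-b),np.linalg.norm(b-c),np.linalg.norm(e-f),e,f)
# bottom front edge
P("beaker",plane("top",(342.5,213.8),.055),plane("side",(247.5,285.5),.055),*tri((247.5,285.5),(342.5,213.8)))
E
```

```text
Traceback (most recent call last):
numpy._core._exceptions._UFuncNoLoopError: ufunc 'multiply' did not contain a loop with signature matching types (dtype('<U2'), dtype('float64')) -> None
```

```bash
python3 - <<'E'
from h import *
P=lambda n,*a:print(n,*[np.round(x,4) for x in a])
P("FR",*tri((303.4,192.9),(253.4,151.4)));P("FL",*tri((231.05,208.7),(265,213.2)))
P("bar",*tri((247.4,101.6),(197.5,180.9)))
P("barL",*tri((227.6,104.2),(201,203.6)));P("barR",*tri((267.1,98.9),(194.1,158.2)))
for z in(.097,.107,.117):
  a,b=plane("top",(253.4,151.4),z),plane("top",(265,213.2),z); c=plane("top",(213,223.2),z)
  e,f=plane("side",(303.4,192.9),z),plane("side",(231.05,208.7),z)
  P(z,a,b,c,np.linalg.norm(a-b),np.linalg.norm(b-c),np.linalg.norm(e-f),e,f)
P("beaker",plane("top",(342.5,213.8),.055),plane("side",(247.5,285.5),.055),*tri((247.5,285.5),(342.5,213.8)))
E
```

```text
FR [ 0.6615 -0.0075  0.1076] 0.0019
FL [ 0.4456 -0.0496  0.0978] 0.0029
bar [0.5178 0.1501 0.332 ] 0.0063
barL [0.4557 0.1382 0.3302] 0.0128
barR [0.5809 0.1619 0.3347] 0.0004
0.097 [ 0.6632 -0.0073  0.097 ] [ 0.4442 -0.0495  0.097 ] [0.4083 0.1292 0.097 ] 0.223 0.1823 0.2288 [0.6682 0.0109 0.097 ] [ 0.4472 -0.0482  0.097 ]
0.107 [ 0.6607 -0.0074  0.107 ] [ 0.4433 -0.0492  0.107 ] [0.4077 0.1281 0.107 ] 0.2213 0.1809 0.2253 [ 0.6628 -0.0062  0.107 ] [ 0.4452 -0.0644  0.107 ]
0.117 [ 0.6581 -0.0075  0.117 ] [ 0.4424 -0.049   0.117 ] [0.4071 0.127  0.117 ] 0.2197 0.1795 0.2218 [ 0.6574 -0.0233  0.117 ] [ 0.4432 -0.0807  0.117 ]
beaker [ 0.448  -0.3273  0.055 ] [ 0.4504 -0.3189  0.055 ] [ 0.4483 -0.326   0.0611] 0.0017
```

```bash
cat >> h.py <<'E'
def pose():
    s=status.observe(); return np.array(s["tcp_pos"]),R.from_quat(s["ee_rot"])
def plan(p,Rt,n=8,start=None):
    p0,R0=start or pose(); w=(R0.inv()*Rt).as_rotvec()
    A=np.zeros((3,3))
    for i in range(n): A+=(R0*R.from_rotvec(w*i/n)).as_matrix()
    sh=np.linalg.solve(A,np.array(p)-p0)/.025; print(n,"rows:",*np.round(sh,3),*np.round(np.degrees(w)/n/4,3))
    return np.array(p),Rt
def down(deg):  # tool pointing down, tool y along heading deg
    a=np.radians(deg); y=np.array([np.cos(a),np.sin(a),0]); z=np.array([0,0,-1.]); return R.from_matrix(np.c_[np.cross(y,z),y,z])
E
python3 - <<'E'
from h import *
q=plan((.448,-.327,.10),down(-64.4+30),11)
E
```

```text
11 rows: 0.972 0.099 0.475 -0.002 -0.001 -0.683
```

Call:
{"api": "arm_command", "payload": {
  "targets": "0.97 0.1 0.475 0 0 -0.68;0.97 0.1 0.475 0 0 -0.68;0.97 0.1 0.475 0 0 -0.68;0.97 0.1 0.475 0 0 -0.68;0.97 0.1 0.475 0 0 -0.68;0.97 0.1 0.475 0 0 -0.68;0.97 0.1 0.475 0 0 -0.68;0.97 0.1 0.475 0 0 -0.68",
  "gripper": 1,
  "newtons": 25
}}

```text
clock: 0.9
tcp_pos: [0.3963, -0.3784, 0.1354]
ee_rot: [0.916, 0.402, -0.0, -0.0]
contact_force: [-0.1, -0.5, -0.2]
opening: 0.0852
grasp_force: 0.0
```

```bash
python3 - <<'E'
from h import *
print(pose()[0],status.observe()["joint_pos"])
q=plan((.448,-.327,.08),down(-34.4),8)
E
```

```text
[ 0.39631444 -0.37839867  0.13542511] [-9.02143366e-01  4.77329219e-01  1.59603341e+00 -3.44129769e-05
  1.06892061e+00 -1.58866517e-01]
8 rows: 0.363 0.039 0.277 -0.001 -0.0 -0.256
```

Call:
{"api": "arm_command", "payload": {
  "targets": "0.5 0.05 0.25 0 0 -0.34;0.5 0.05 0.25 0 0 -0.34;0.5 0.05 0.25 0 0 -0.34;0.5 0.05 0.25 0 0 -0.34;0.5 0.05 0.25 0 0 -0.34;0.4 0.05 0.97 0 0 -0.34;0 0 0 0 0 0;0 0 0 0 0 0"
}}

```text
clock: 1.7
tcp_pos: [0.4474, -0.3278, 0.0808]
ee_rot: [0.885, 0.465, -0.0, -0.0]
contact_force: [-0.5, -0.4, -0.3]
opening: 0.0853
grasp_force: 0.0
```

```bash
python3 - <<'E'
from h import *
print(pose()[0])
d=vision.get_image("top")["color"];t=vision.get_image("side")["color"]
a=cv2.resize(d[180:250,310:380],None,fx=5.6,fy=5.6,interpolation=cv2.INTER_CUBIC)
b=cv2.resize(t[240:340,200:300],None,fx=3.92,fy=3.92,interpolation=cv2.INTER_CUBIC)
cv2.imwrite("pics/g.png",np.hstack([a,b])[:,:,::-1])
q=plan((.448,-.327,.018),down(-34.4),8)
E
```

```text
[ 0.44738565 -0.3277714   0.08076465]
8 rows: 0.008 -0.004 0.319 0.003 0.001 -0.005
```

View pics/g.png

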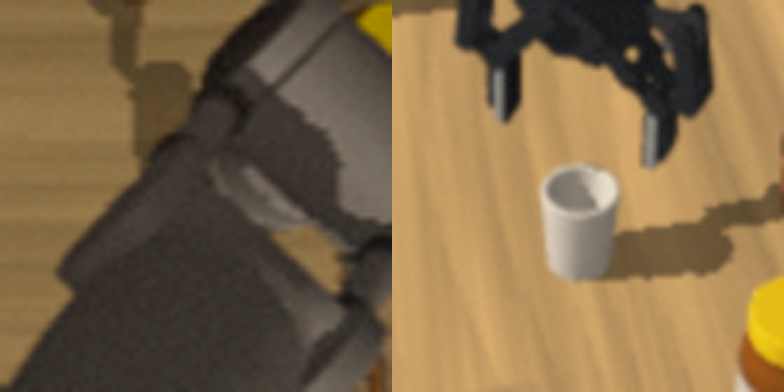

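The fingers straddle the beaker (its rim is at crop (580,190)), so I go down and close.

Call:
{"api": "arm_command", "payload": {
  "targets": "0 0 0.42 0 0 0;0 0 0.42 0 0 0;0 0 0.42 0 0 0;0 0 0.42 0 0 0;0 0 0.42 0 0 0;0 0 0.42 0 0 0;0 0 0 0 0 0;0 0 0 0 0 0"
}}

```text
clock: 2.6
tcp_pos: [0.4474, -0.3279, 0.0175]
ee_rot: [0.885, 0.465, -0.0, -0.0]
contact_force: [-0.0, -0.0, 0.8]
opening: 0.0851
grasp_force: 0.0
```

Call:
{"api": "arm_command", "payload": {
  "targets": "0 0 0 0 0 0;0 0 0 0 0 0;0 0 0 0 0 0;0 0 0 0 0 0;0 0 0 0 0 0;0 0 0 0 0 0;0 0 0 0 0 0;0 0 0 0 0 0",
  "gripper": -1,
  "newtons": 25
}}

```text
clock: 3.4
tcp_pos: [0.4478, -0.3283, 0.0185]
ee_rot: [0.885, 0.465, 0.0, 0.001]
contact_force: [-0.6, 0.6, 6.0]
opening: 0.0441
grasp_force: 25.2
```

```bash
python3 - <<'E'
from h import *
s=status.observe();print(s["opening"],s["grasp_force"],pose()[0])
c=np.array([.5345,.0648]); kx=np.array([-.19,.982]); g=c-.02*kx; print(g)
p,q=pose()
a=plan((p[0],p[1],.20),q,8)
b=plan((*g,.20),down(10.9),17,start=a)
E
```

```text
0.04409029845655049 25.20534909912385 [ 0.44780397 -0.32828599  0.01848152]
[0.5383  0.04516]
8 rows: -0.0 0.001 -0.908 0.0 0.0 0.0
17 rows: 0.928 0.008 -0.0 0.001 0.001 -0.668
```

Call:
{"api": "arm_command", "payload": {
  "targets": "0 0 -0.9 0 0 0;0 0 -0.9 0 0 0;0 0 -0.9 0 0 0;0 0 -0.9 0 0 0;0 0 -0.9 0 0 0;0 0 -0.9 0 0 0;0 0 -0.9 0 0 0;0.5 0 -0.9 0 0 -0.3"
}}

```text
clock: 4.2
tcp_pos: [0.4538, -0.3182, 0.1983]
ee_rot: [0.881, 0.474, -0.0, -0.0]
contact_force: [0.5, 0.7, 0.2]
opening: 0.0443
grasp_force: 25.8
```

Call:
{"api": "arm_command", "payload": {
  "targets": "0.93 0 0 0 0 -0.67;0.93 0 0 0 0 -0.67;0.93 0 0 0 0 -0.67;0.93 0 0 0 0 -0.67;0.93 0 0 0 0 -0.67;0.93 0 0 0 0 -0.67;0.93 0 0 0 0 -0.67;0.93 0 0 0 0 -0.67"
}}

```text
clock: 5.0
tcp_pos: [0.5296, -0.1476, 0.1973]
ee_rot: [0.776, 0.631, -0.0, -0.0]
contact_force: [-0.9, 0.1, -0.8]
opening: 0.044
grasp_force: 25.8
```

```bash
python3 - <<'E'
from h import *
s=status.observe();print(s["opening"],s["contact_force"],pose()[0],s["joint_pos"])
b=plan((.5383,.045,.20),down(10.9),9)
E
```

```text
0.043961118012306254 [-0.87108595  0.07906053 -0.79017478] [ 0.52963286 -0.14762343  0.19729708] [-4.11203941e-01  4.16420035e-01  1.50790167e+00 -5.55305527e-05
  1.21819170e+00 -2.05436325e-01]
9 rows: 0.862 0.013 -0.012 -0.001 -0.001 -0.63
```

Call:
{"api": "arm_command", "payload": {
  "targets": "0.95 0.01 0 0 0 -0.7;0.95 0.01 0 0 0 -0.7;0.95 0.01 0 0 0 -0.7;0.95 0.01 0 0 0 -0.7;0.95 0.01 0 0 0 -0.7;0.95 0.01 0 0 0 -0.7;0.95 0.01 0 0 0 -0.7;0.7 0.01 0 0 0 -0.5"
}}

```text
clock: 5.8
tcp_pos: [0.5389, 0.0352, 0.1973]
ee_rot: [0.644, 0.765, -0.0, -0.0]
contact_force: [-0.6, -0.5, -0.8]
opening: 0.0438
grasp_force: 25.8
```

```bash
python3 - <<'E'
from h import *
s=status.observe();print(s["contact_force"],pose()[0])
d=vision.get_image("top")["color"];t=vision.get_image("side")["color"]
a=cv2.resize(d[130:240,170:280],None,fx=3.6,fy=3.6,interpolation=cv2.INTER_CUBIC)
b=cv2.resize(t[90:240,195:310],None,fx=3.3,fy=3.3,interpolation=cv2.INTER_CUBIC)
im=np.zeros((500,800,3),np.uint8); im[:a.shape[0],:a.shape[1]]=a; im[:b.shape[0],400:400+b.shape[1]]=b
cv2.imwrite("pics/p.png",im[:,:,::-1])
b=plan((.5383,.045,.10),down(10.9),8)
E
```

```text
[-0.56617127 -0.49586349 -0.78493989] [0.53887914 0.03516506 0.19730597]
8 rows: 0.046 0.007 0.487 -0.002 -0.001 -0.032
```

View pics/p.png

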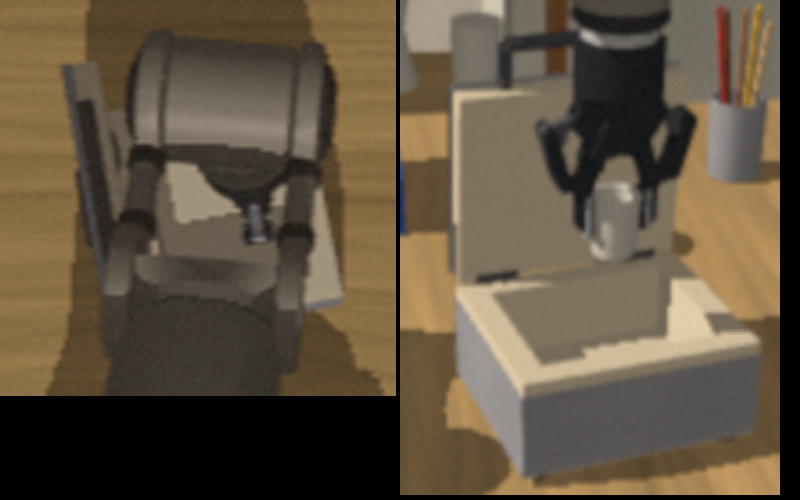

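The beaker hangs over the chamber and the wrist clears the lid. I go down watching the force.

Call:
{"api": "arm_command", "payload": {
  "targets": "-0.1 0 0.65 0 0 0;0 0 0.65 0 0 0;0 0 0.65 0 0 0;0 0 0.65 0 0 0;0 0 0.65 0 0 0;0 0 0.65 0 0 0;0 0 0.65 0 0 0;0 0 0.5 0 0 0"
}}

```text
clock: 6.7
tcp_pos: [0.5394, 0.0305, 0.0703]
ee_rot: [0.645, 0.764, -0.0, -0.0]
contact_force: [-0.7, -0.6, -0.5]
opening: 0.0441
grasp_force: 25.8
```

Call:
{"api": "arm_command", "payload": {
  "targets": "0 0 0.08 0 0 0;0 0 0.08 0 0 0;0 0 0.08 0 0 0;0 0 0 0 0 0;0 0 0 0 0 0;0 0 0 0 0 0;0 0 0 0 0 0;0 0 0 0 0 0"
}}

```text
clock: 7.5
tcp_pos: [0.5399, 0.0313, 0.0657]
ee_rot: [0.645, 0.764, 0.0, 0.0]
contact_force: [-0.6, 0.0, -0.9]
opening: 0.0438
grasp_force: 25.8
```

Call:
{"api": "arm_command", "payload": {
  "targets": "0 0 0.05 0 0 0;0 0 0.05 0 0 0;0 0 0.05 0 0 0;0 0 0.05 0 0 0;0 0 0 0 0 0;0 0 0 0 0 0;0 0 0 0 0 0;0 0 0 0 0 0"
}}

```text
clock: 8.3
tcp_pos: [0.5398, 0.0313, 0.0606]
ee_rot: [0.645, 0.764, 0.0, 0.0]
contact_force: [0.1, 0.1, -1.0]
opening: 0.0438
grasp_force: 25.8
```

Call:
{"api": "arm_command", "payload": {
  "targets": "0 0 0.05 0 0 0;0 0 0.05 0 0 0;0 0 0.05 0 0 0;0 0 0 0 0 0;0 0 0 0 0 0;0 0 0 0 0 0;0 0 0 0 0 0;0 0 0 0 0 0"
}}

```text
clock: 9.1
tcp_pos: [0.5398, 0.0313, 0.0568]
ee_rot: [0.645, 0.764, -0.0, 0.0]
contact_force: [-0.5, 0.3, -0.7]
opening: 0.044
grasp_force: 25.8
```

Call:
{"api": "arm_command", "payload": {
  "targets": "0 0 0.04 0 0 0;0 0 0.04 0 0 0;0 0 0 0 0 0;0 0 0.04 0 0 0;0 0 0 0 0 0;0 0 0 0 0 0;0 0 0 0 0 0;0 0 0 0 0 0"
}}

```text
clock: 9.9
tcp_pos: [0.5399, 0.0312, 0.0548]
ee_rot: [0.645, 0.764, 0.0, 0.0]
contact_force: [-3.5, -1.4, 9.4]
opening: 0.044
grasp_force: 26.2
```

Call:
{"api": "arm_command", "payload": {
  "targets": "0 0 0.04 0 0 0;0 0 0.04 0 0 0;0 0 0 0 0 0;0 0 0 0 0 0;0 0 0 0 0 0;0 0 0 0 0 0;0 0 0 0 0 0;0 0 0 0 0 0"
}}

```text
clock: 10.7
tcp_pos: [0.54, 0.0312, 0.0547]
ee_rot: [0.645, 0.764, 0.0, 0.001]
contact_force: [-8.2, -0.4, 25.1]
opening: 0.0441
grasp_force: 26.9
```

Call:
{"api": "arm_command", "payload": {
  "targets": "0 0 -0.08 0 0 0;0 0 0 0 0 0;0 0 0 0 0 0;0 0 0 0 0 0;0 0 0 0 0 0;0 0 0 0 0 0;0 0 0 0 0 0;0 0 0 0 0 0"
}}

```text
clock: 11.5
tcp_pos: [0.5402, 0.0313, 0.0548]
ee_rot: [0.645, 0.764, 0.0, 0.001]
contact_force: [-3.7, -0.4, 11.2]
opening: 0.0441
grasp_force: 26.3
```

Call:
{"api": "arm_command", "payload": {
  "targets": "0 0 0 0 0 0;0 0 0 0 0 0;0 0 0 0 0 0;0 0 0 0 0 0;0 0 0 0 0 0;0 0 0 0 0 0;0 0 -0.2 0 0 0;0 0 -0.3 0 0 0",
  "gripper": 0.6
}}

```text
clock: 12.3
tcp_pos: [0.5396, 0.0313, 0.0664]
ee_rot: [0.645, 0.764, -0.0, -0.0]
contact_force: [0.5, -0.2, -0.4]
opening: 0.0682
grasp_force: 0.0
```

Call:
{"api": "arm_command", "payload": {
  "targets": "0 0 -0.8 0 0 0;0 0 -0.9 0 0 0;0 0 -0.9 0 0 0;0 0 -0.9 0 0 0;-0.3 0 -0.9 0 0 0;-0.9 0 -0.9 0 0 0;-0.9 0 -0.9 0 0 0;-0.9 0 -0.9 0 0 0"
}}

```text
clock: 13.1
tcp_pos: [0.5524, -0.0433, 0.2457]
ee_rot: [0.645, 0.765, 0.0, 0.001]
contact_force: [0.1, 1.2, -0.0]
opening: 0.0681
grasp_force: 0.0
```

```bash
python3 - <<'E'
from h import *
s=status.observe();print(s["joint_pos"],pose()[0])
d=vision.get_image("top")["color"];t=vision.get_image("side")["color"]
a=cv2.resize(d[130:240,170:280],None,fx=3.6,fy=3.6,interpolation=cv2.INTER_CUBIC)
b=cv2.resize(t[90:240,195:310],None,fx=3.3,fy=3.3,interpolation=cv2.INTER_CUBIC)
im=np.zeros((500,800,3),np.uint8); im[:a.shape[0],:a.shape[1]]=a; im[:b.shape[0],400:400+b.shape[1]]=b
cv2.imwrite("pics/q.png",im[:,:,::-1])
E
```

```text
[-2.16471402e-01  3.84453412e-01  1.41952328e+00 -7.93467820e-05
  1.33646336e+00 -3.86208445e-01] [ 0.55239096 -0.04327941  0.24569257]
```

View pics/q.png

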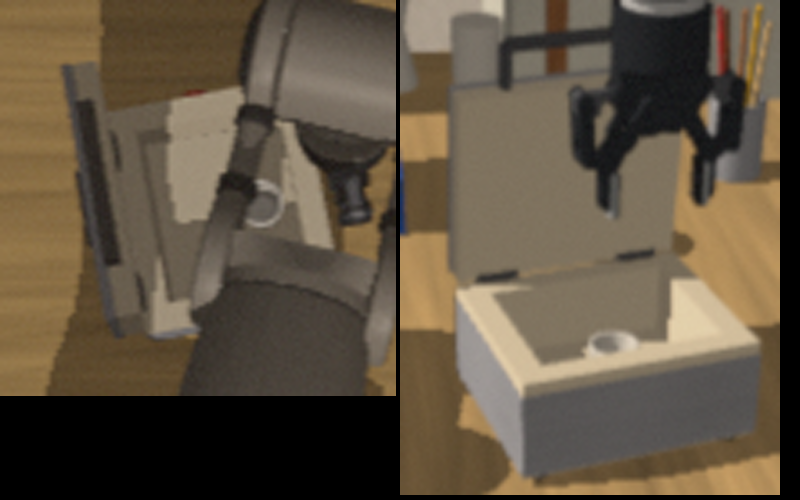

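The beaker stands upright in the chamber (side crop (612,348)) and the lid is still up. Next I refine the bar's angle and plan the bar approach.

```bash
cat >> h.py <<'E'
YAW=.191; KX=np.array([-np.sin(YAW),np.cos(YAW),0]); KY=np.array([-np.cos(YAW),-np.sin(YAW),0]); Z=np.array([0,0,1.])
H=np.array([.5164,.158,.1033])
def bar(t): return H+.228*(-np.cos(t)*KX+np.sin(t)*Z)+.015*(np.cos(t)*Z+np.sin(t)*KX)
def lidpose(t,phi,b=.015,off=0.):
    """bar b behind TCP; off = bar's shift from finger centre line toward the lower finger"""
    f=np.radians(phi); u=np.cos(f)*KX+np.sin(f)*Z; d=np.sin(f)*KX-np.cos(f)*Z
    return bar(t)+b*d+off*u, R.from_matrix(np.c_[-KY,-u,d])
E
python3 - <<'E'
from h import *
from scipy.optimize import minimize_scalar
for n,uv in(("side",(247.4,101.6)),("top",(197.5,180.9))):
    r=minimize_scalar(lambda t:np.linalg.norm(proj(n,bar(t))-uv),bounds=(1.3,1.85),method="bounded"); print(n,r.x,r.fun,proj(n,bar(r.x)))
print(bar(1.47),bar(0))
for n in("side","top"):print([proj(n,bar(1.47)+s*.062*KY).round(1) for s in(1,-1)])
a=plan((.5524,-.0433,.40),down(10.2-32),8)
b=plan(*lidpose(1.48,10,b=-.025),15,start=a)
E
```

```text
side 1.4568169628586227 0.9360815917895194 [246.72435668 102.2478849 ]
top 1.4741586953865216 1.0658421754071952 [197.31712515 179.84996365]
[0.5179223  0.15012702 0.33165214] [ 0.5596837  -0.06585379  0.1183    ]
[array([225.8, 103.9]), array([266.3,  99.9])]
[array([201.1, 200.8]), array([194.2, 159.1])]
8 rows: 0.008 -0.007 -0.761 0.014 0.003 0.98
15 rows: 0.278 -0.451 0.158 0.153 0.083 0.952
```

Call:
{"api": "arm_command", "payload": {
  "targets": "0 0 -0.76 0 0 0.98;0 0 -0.76 0 0 0.98;0 0 -0.76 0 0 0.98;0 0 -0.76 0 0 0.98;0 0 -0.76 0 0 0.98;0 0 -0.76 0 0 0.98;0 0 -0.76 0 0 0.98;0 0 -0.76 0 0 0.98",
  "gripper": -0.06,
  "newtons": 20
}}

```text
clock: 14.0
tcp_pos: [0.552, -0.0418, 0.3962]
ee_rot: [0.828, 0.561, -0.0, -0.0]
contact_force: [0.5, -0.1, -0.2]
opening: 0.0402
grasp_force: 0.0
```

Call:
{"api": "arm_command", "payload": {
  "targets": "0.28 -0.45 0.12 0.15 0.08 0.95;0.28 -0.45 0.12 0.15 0.08 0.95;0.28 -0.45 0.12 0.15 0.08 0.95;0.28 -0.45 0.12 0.15 0.08 0.95;0.28 -0.45 0.12 0.15 0.08 0.95;0.28 -0.45 0.12 0.15 0.08 0.95;0.28 -0.45 0.12 0.15 0.08 0.95;0.28 -0.45 0.12 0.15 0.08 0.95"
}}

```text
clock: 14.8
tcp_pos: [0.5101, 0.0557, 0.3756]
ee_rot: [0.945, 0.323, -0.005, -0.047]
contact_force: [0.9, -0.4, -0.7]
opening: 0.0402
grasp_force: 0.0
```

```bash
python3 - <<'E'
from h import *
print(pose()[0],np.round(status.observe()["joint_pos"],2),status.observe()["opening"])
b=plan(*lidpose(1.465,10,b=-.025),8)
E
```

```text
[0.51005137 0.05567552 0.37561317] [-0.09  0.27  1.24  0.08  1.68  0.83] 0.04020754502171544
8 rows: 0.236 -0.368 0.149 0.135 0.076 0.835
```

Call:
{"api": "arm_command", "payload": {
  "targets": "0.25 -0.4 0.09 0.14 0.08 0.87;0.25 -0.4 0.09 0.14 0.08 0.87;0.25 -0.4 0.09 0.14 0.08 0.87;0.25 -0.4 0.09 0.14 0.08 0.87;0.25 -0.4 0.09 0.14 0.08 0.87;0.25 -0.4 0.09 0.14 0.08 0.87;0.25 -0.4 0.09 0.14 0.08 0.87;0 0 0 0 0 0"
}}

```text
clock: 15.6
tcp_pos: [0.5163, 0.1388, 0.3693]
ee_rot: [0.99, 0.117, -0.008, -0.083]
contact_force: [-0.4, -0.4, -0.7]
opening: 0.0398
grasp_force: 0.0
```

```bash
python3 - <<'E'
from h import *
print(pose()[0],np.round(status.observe()["joint_pos"],2),status.observe()["opening"])
b=plan(*lidpose(1.465,10,b=-.025),8)
b=plan(*lidpose(1.465,10,b=.017),8)
d=vision.get_image("top")["color"];t=vision.get_image("side")["color"]
a=cv2.resize(d[130:230,170:270],None,fx=4,fy=4,interpolation=cv2.INTER_CUBIC)
b=cv2.resize(t[60:160,200:300],None,fx=4,fy=4,interpolation=cv2.INTER_CUBIC)
cv2.imwrite("pics/r.png",np.hstack([a,b])[:,:,::-1])
E
```

```text
[0.51628692 0.13881513 0.36926043] [0.02 0.3  1.23 0.16 1.65 1.37] 0.03982257176384364
8 rows: 0.019 -0.015 0.069 0.013 0.007 0.079
8 rows: 0.02 -0.015 0.279 0.013 0.007 0.079
```

View pics/r.png

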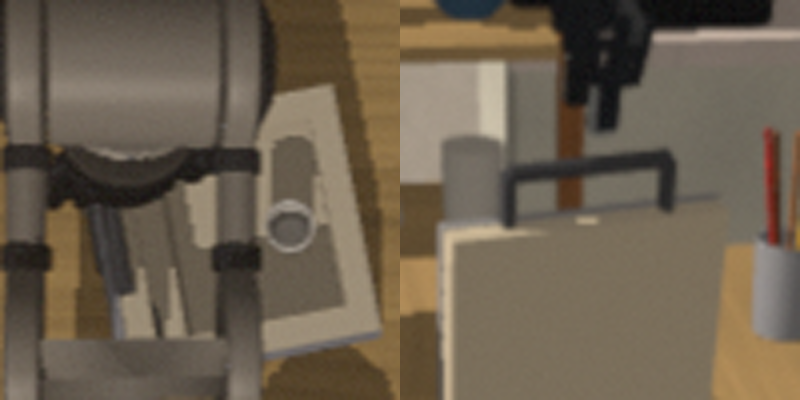

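The fingers are over the middle of the bar (side crop (590,165)) and the beaker stands at top crop (290,225). I go down onto the bar.

Call:
{"api": "arm_command", "payload": {
  "targets": "0.02 -0.02 0.28 0.01 0.01 0.08;0.02 -0.02 0.28 0.01 0.01 0.08;0.02 -0.02 0.28 0.01 0.01 0.08;0.02 -0.02 0.28 0.01 0.01 0.08;0.02 -0.02 0.28 0.01 0.01 0.08;0.02 -0.02 0.28 0.01 0.01 0.08;0.02 -0.02 0.28 0.01 0.01 0.08;0.02 -0.02 0.28 0.01 0.01 0.08"
}}

```text
clock: 16.5
tcp_pos: [0.5182, 0.1515, 0.3147]
ee_rot: [0.992, 0.094, -0.007, -0.086]
contact_force: [-0.8, 0.6, 0.3]
opening: 0.0405
grasp_force: 0.0
```

```bash
python3 - <<'E'
from h import *
s=status.observe();print(pose()[0],s["contact_force"])
b=plan(*lidpose(1.465,10,b=.017),8)
# push phase: bar on hinge-side finger => bar shifted -off: off negative
w=None
prev=None
for t,phi in((1.465,10),(1.3,13),(1.15,18),(1.0,22)):
    p,q=lidpose(t,phi,.017,-.013 if t<1.4 else 0)
    prev=plan(p,q,8,start=prev); 
E
```

```text
[0.51818063 0.15152273 0.31472275] [-0.79491703  0.57664177  0.32008921]
8 rows: -0.003 -0.003 -0.0 0.004 -0.005 -0.003
8 rows: -0.003 -0.003 -0.0 0.004 -0.005 -0.003
8 rows: 0.0 0.248 -0.012 0.094 0.0 0.0
8 rows: -0.0 0.164 0.008 0.156 0.0 0.0
8 rows: 0.0 0.165 0.019 0.125 0.0 0.0
```

```bash
python3 - <<'E'
from h import *
prev=None
for t,phi in((1.25,15),(1.05,20),(.85,25),(.65,30),(.45,35),(.25,40),(.12,43)):
    prev=plan(*lidpose(t,phi,.016),8,start=prev)
E
```

```text
8 rows: -0.002 0.235 -0.021 0.16 -0.005 -0.003
8 rows: 0.0 0.221 0.013 0.156 0.0 -0.0
8 rows: -0.0 0.218 0.038 0.156 0.0 -0.0
8 rows: 0.0 0.212 0.063 0.156 0.0 0.0
8 rows: -0.0 0.204 0.087 0.156 -0.0 0.0
8 rows: 0.0 0.193 0.111 0.156 0.0 -0.0
8 rows: -0.0 0.118 0.084 0.094 -0.0 0.0
```

Call:
{"api": "arm_command", "payload": {
  "targets": "0 0.23 0 0.155 0 0;0 0.23 0 0.155 0 0;0 0.23 0 0.155 0 0;0 0.23 0 0.155 0 0;0 0.23 0 0.155 0 0;0 0.23 0 0.155 0 0;0 0.23 0 0.155 0 0;0 0.23 0 0.155 0 0"
}}

```text
clock: 17.3
tcp_pos: [0.5268, 0.1066, 0.3056]
ee_rot: [0.987, 0.094, -0.011, -0.129]
contact_force: [0.0, 1.7, 1.4]
opening: 0.0405
grasp_force: 1.1
```

Call:
{"api": "arm_command", "payload": {
  "targets": "0 0.22 0.01 0.156 0 0;0 0.22 0.01 0.156 0 0;0 0.22 0.01 0.156 0 0;0 0.22 0.01 0.156 0 0;0 0.22 0.01 0.156 0 0;0 0.22 0.01 0.156 0 0;0 0.22 0.01 0.156 0 0;0 0.22 0.01 0.156 0 0"
}}

```text
clock: 18.1
tcp_pos: [0.5345, 0.066, 0.2906]
ee_rot: [0.981, 0.093, -0.015, -0.172]
contact_force: [0.5, 1.0, -0.6]
opening: 0.0401
grasp_force: 0.3
```

```bash
python3 - <<'E'
from h import *
s=status.observe();print(pose()[0],s["contact_force"],np.round(s["joint_pos"],2))
t=vision.get_image("side")["color"]
cv2.imwrite("pics/s.png",cv2.resize(t[70:230,190:320],None,fx=3.7,fy=3.7,interpolation=cv2.INTER_CUBIC)[:,:,::-1])
prev=None
for t,phi in((.85,25),(.65,30)):
    prev=plan(*lidpose(t,phi,.016),8,start=prev)
E
```

```text
[0.53454219 0.06596316 0.29058841] [ 0.4730454   0.97139769 -0.58507947] [-0.21  0.37  1.37  0.32  1.54  1.14]
8 rows: -0.001 0.212 0.022 0.16 -0.004 -0.003
8 rows: 0.0 0.212 0.063 0.156 0.0 0.0
```

View pics/s.png

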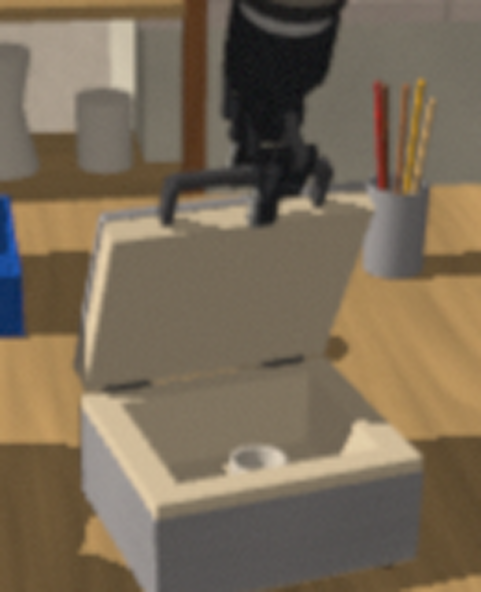

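The lid is tilting with the bar between the fingers at crop (262,195). I go slower through the hand-over.

Call:
{"api": "arm_command", "payload": {
  "targets": "0 0.14 0.015 0.105 0 0;0 0.14 0.015 0.105 0 0;0 0.14 0.015 0.105 0 0;0 0.14 0.015 0.105 0 0;0 0.14 0.015 0.105 0 0;0 0.14 0.015 0.105 0 0;0 0.14 0.015 0.105 0 0;0 0.14 0.015 0.105 0 0"
}}

```text
clock: 18.95
tcp_pos: [0.5393, 0.0417, 0.2778]
ee_rot: [0.975, 0.093, -0.018, -0.2]
contact_force: [-0.1, -0.6, -0.3]
opening: 0.0399
grasp_force: 0.0
```

Call:
{"api": "arm_command", "payload": {
  "targets": "0 0.14 0.03 0.105 0 0;0 0.14 0.03 0.105 0 0;0 0.14 0.03 0.105 0 0;0 0.14 0.03 0.105 0 0;0 0.14 0.03 0.105 0 0;0 0.14 0.03 0.105 0 0;0 0.14 0.03 0.105 0 0;0 0.14 0.03 0.105 0 0"
}}

```text
clock: 19.75
tcp_pos: [0.5436, 0.0191, 0.2606]
ee_rot: [0.969, 0.092, -0.02, -0.229]
contact_force: [0.6, -0.7, -1.9]
opening: 0.0404
grasp_force: 0.8
```

```bash
python3 - <<'E'
from h import *
s=status.observe();print(pose()[0],s["contact_force"],np.round(s["joint_pos"],2))
prev=None
for t,phi in((.65,30),(.45,35),(.25,40)):
    prev=plan(*lidpose(t,phi,.016),8,start=prev)
E
```

```text
[0.54363087 0.01913874 0.2606241 ] [ 0.64180284 -0.67363461 -1.92995028] [-0.34  0.45  1.37  0.4   1.57  0.99]
8 rows: -0.002 0.151 0.04 0.107 -0.006 -0.001
8 rows: -0.0 0.204 0.087 0.156 -0.0 0.0
8 rows: 0.0 0.193 0.111 0.156 0.0 -0.0
```

Call:
{"api": "arm_command", "payload": {
  "targets": "0 0.15 0.04 0.107 0 0;0 0.15 0.04 0.107 0 0;0 0.15 0.04 0.107 0 0;0 0.15 0.04 0.107 0 0;0 0.15 0.04 0.107 0 0;0 0.15 0.04 0.107 0 0;0 0.15 0.04 0.107 0 0;0 0.15 0.04 0.107 0 0"
}}

```text
clock: 20.55
tcp_pos: [0.548, -0.0031, 0.2394]
ee_rot: [0.962, 0.092, -0.023, -0.258]
contact_force: [0.3, -0.4, -2.9]
opening: 0.0401
grasp_force: 1.1
```

Call:
{"api": "arm_command", "payload": {
  "targets": "0 0.15 0.06 0.117 0 0;0 0.15 0.06 0.117 0 0;0 0.15 0.06 0.117 0 0;0 0.15 0.06 0.117 0 0;0 0.15 0.06 0.117 0 0;0 0.15 0.06 0.117 0 0;0 0.15 0.06 0.117 0 0;0 0.15 0.06 0.117 0 0"
}}

```text
clock: 21.35
tcp_pos: [0.5516, -0.022, 0.2134]
ee_rot: [0.953, 0.091, -0.026, -0.289]
contact_force: [0.4, -1.4, -2.7]
opening: 0.0401
grasp_force: 1.4
```

```bash
python3 - <<'E'
from h import *
s=status.observe();print(pose()[0],s["contact_force"],np.round(s["joint_pos"],2))
im=vision.get_image("side")["color"]
cv2.imwrite("pics/u.png",cv2.resize(im[90:250,190:320],None,fx=3.7,fy=3.7,interpolation=cv2.INTER_CUBIC)[:,:,::-1])
prev=None
for t,phi in((.35,38),(.2,42),(.1,44)):
    prev=plan(*lidpose(t,phi,.015),8,start=prev)
E
```

```text
[ 0.55164393 -0.02200177  0.21343303] [ 0.4071369  -1.41682706 -2.71672812] [-0.44  0.56  1.36  0.47  1.59  0.85]
8 rows: -0.002 0.149 0.071 0.132 -0.005 -0.001
8 rows: -0.0 0.142 0.087 0.125 -0.0 -0.0
8 rows: 0.0 0.091 0.065 0.062 0.0 -0.0
```

View pics/u.png

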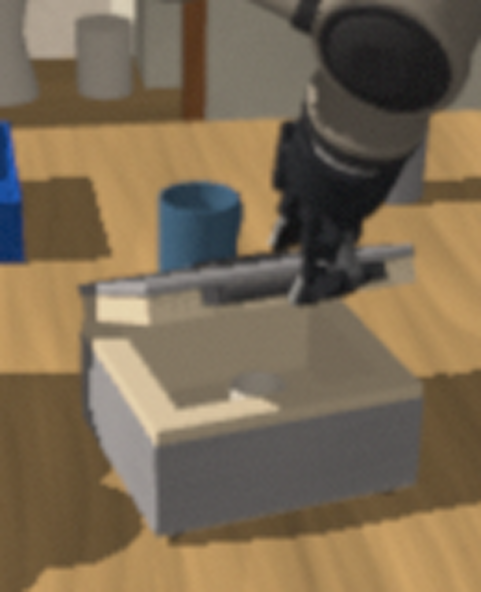

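The bar rests on the lower finger at crop (320,290) with the lid at about 0.4 rad. The force is about 3 N, so I carry on lowering.

Call:
{"api": "arm_command", "payload": {
  "targets": "0 0.15 0.07 0.13 0 0;0 0.15 0.07 0.13 0 0;0 0.15 0.07 0.13 0 0;0 0.15 0.07 0.13 0 0;0 0.15 0.07 0.13 0 0;0 0.15 0.07 0.13 0 0;0 0.15 0.07 0.13 0 0;0 0.15 0.07 0.13 0 0"
}}

```text
clock: 22.2
tcp_pos: [0.5548, -0.038, 0.1846]
ee_rot: [0.942, 0.09, -0.029, -0.323]
contact_force: [0.4, -1.9, -4.4]
opening: 0.0404
grasp_force: 1.6
```

Call:
{"api": "arm_command", "payload": {
  "targets": "0 0.1 0.06 0.09 0 0;0 0.1 0.06 0.09 0 0;0 0.1 0.06 0.09 0 0;0 0.1 0.06 0.09 0 0;0 0.1 0.06 0.09 0 0;0 0.1 0.06 0.09 0 0;0 0.1 0.06 0.09 0 0;0 0.1 0.06 0.09 0 0"
}}

```text
clock: 23.0
tcp_pos: [0.5563, -0.0456, 0.1628]
ee_rot: [0.933, 0.089, -0.032, -0.347]
contact_force: [0.2, -1.1, -3.6]
opening: 0.0402
grasp_force: 1.8
```

```bash
python3 - <<'E'
from h import *
s=status.observe();p,q=pose();print(p,s["contact_force"],np.round(s["joint_pos"],2),np.degrees(np.arcsin(q.as_matrix()[:,2]@KX)))
prev=None
for t,phi,off in((.2,43,0),(.1,45,0),(0.06,45,0),(0.02,45,.013),(0,45,.013),(0,45,.02)):
    print(t,off);prev=plan(*lidpose(t,phi,.015,off),8,start=prev); print(prev[0].round(4))
E
```

```text
[ 0.55634378 -0.04563247  0.16279553] [ 0.19457125 -1.14359781 -3.57088846] [-0.51  0.69  1.35  0.52  1.6   0.75] 40.76996492740444
0.2 0
8 rows: -0.003 0.045 0.03 0.07 -0.006 0.001
[ 0.5563 -0.0484  0.1523]
0.1 0
8 rows: 0.0 0.092 0.063 0.063 0.0 0.0
[ 0.5572 -0.0529  0.1304]
0.06 0
8 rows: -0.0 0.037 0.027 0.0 0.0 0.0
[ 0.5574 -0.0542  0.1213]
0.02 0.013
8 rows: -0.0 -0.029 0.029 0.0 0.0 0.0
[ 0.5559 -0.0461  0.1214]
0 0.013
8 rows: 0.0 0.017 0.015 0.0 0.0 0.0
[ 0.5559 -0.0464  0.1169]
0 0.02
8 rows: 0.0 -0.035 -0.0 0.0 0.0 0.0
[ 0.555  -0.0416  0.1218]
```

Call:
{"api": "arm_command", "payload": {
  "targets": "0 0.08 0.06 0.1 0 0;0 0.08 0.06 0.1 0 0;0 0.08 0.06 0.1 0 0;0 0.08 0.06 0.1 0 0;0 0.08 0.06 0.1 0 0;0 0.08 0.06 0.1 0 0;0 0.08 0.06 0.1 0 0;0 0.08 0.06 0.1 0 0"
}}

```text
clock: 23.8
tcp_pos: [0.5571, -0.0496, 0.1432]
ee_rot: [0.923, 0.088, -0.034, -0.373]
contact_force: [0.6, -5.4, -3.8]
opening: 0.0403
grasp_force: 3.0
```

Call:
{"api": "arm_command", "payload": {
  "targets": "0 0.05 0.05 0.02 0 0;0 0.05 0.05 0.02 0 0;0 0.05 0.05 0.02 0 0;0 0.05 0.05 0.02 0 0;0 0.05 0.05 0.02 0 0;0 0.05 0.05 0.02 0 0;0 0.05 0.05 0.02 0 0;0 0.05 0.05 0.02 0 0"
}}

```text
clock: 24.6
tcp_pos: [0.5575, -0.0509, 0.1289]
ee_rot: [0.922, 0.088, -0.034, -0.376]
contact_force: [0.1, -10.3, -4.5]
opening: 0.0405
grasp_force: 4.8
```

```bash
python3 - <<'E'
from h import *
s=status.observe();p,q=pose();print(p,s["contact_force"],np.degrees(np.arcsin(q.as_matrix()[:,2]@KX)))
im=vision.get_image("side")["color"]
cv2.imwrite("pics/v.png",cv2.resize(im[130:240,200:330],None,fx=5,fy=5,interpolation=cv2.INTER_CUBIC)[:,:,::-1])
E
```

```text
[ 0.55746284 -0.050887    0.12889578] [  0.11398051 -10.26298463  -4.51763764] 44.422007095352384
```

View pics/v.png

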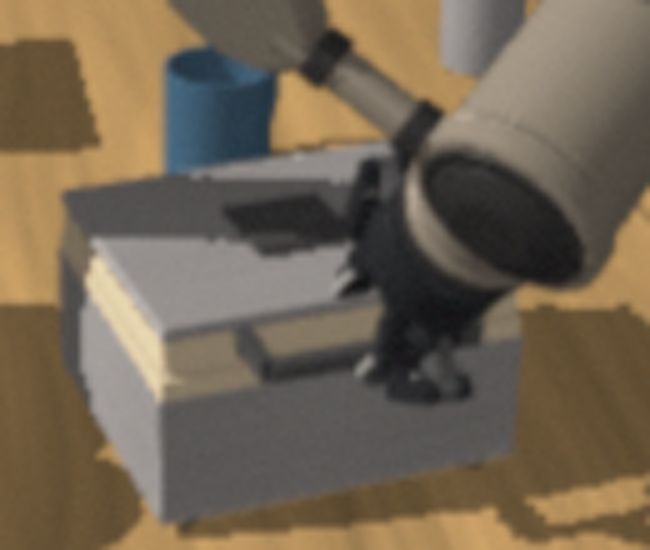

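The bar is on the lower finger at crop (370,365) and the lid is about a centimetre from shut. The force is 11 N, consistent with wedging friction. I go on gently with a little more engagement.

Call:
{"api": "arm_command", "payload": {
  "targets": "0 0.03 0.06 0 0 0;0 0.03 0.05 0 0 0;0 0.03 0.05 0 0 0;0 0.03 0.04 0 0 0;0 0.03 0.04 0 0 0;0 0.03 0.04 0 0 0;0 0 0 0 0 0;0 0 0 0 0 0"
}}

```text
clock: 25.45
tcp_pos: [0.5576, -0.0487, 0.1214]
ee_rot: [0.921, 0.088, -0.034, -0.377]
contact_force: [1.6, -6.8, -2.0]
opening: 0.0399
grasp_force: 3.4
```

Call:
{"api": "arm_command", "payload": {
  "targets": "0 0.03 0.03 0 0 0;0 0.03 0.03 0 0 0;0 0.03 0.03 0 0 0;0 0.03 0.03 0 0 0;0 0 0 0 0 0;0 0 0 0 0 0;0 0 0 0 0 0;0 0 0 0 0 0"
}}

```text
clock: 26.25
tcp_pos: [0.5569, -0.0478, 0.1169]
ee_rot: [0.921, 0.088, -0.035, -0.378]
contact_force: [0.1, 0.4, 0.4]
opening: 0.0398
grasp_force: 0.0
```

Force is zero, so the lid is resting on the rim. I move the finger clear of the bar and back out.

Call:
{"api": "arm_command", "payload": {
  "targets": "0 0.06 0 0 0 0;0 0.06 0 0 0 0;0 0 -0.2 0 0 0;0 0 -0.4 0 0 0;0 0 -0.6 0 0 0;0 0 -0.8 0 0 0;0 0 -0.8 0 0 0;0 0 -0.8 0 0 0"
}}

```text
clock: 27.05
tcp_pos: [0.5691, -0.1132, 0.1801]
ee_rot: [0.921, 0.088, -0.034, -0.377]
contact_force: [0.1, -0.0, 0.9]
opening: 0.04
grasp_force: 0.0
```

```bash
python3 - <<'E'
from h import *
s=status.observe();print(pose()[0],s["contact_force"],s["clock"])
g=H-.1*KX; print(g)
a=plan((g[0],g[1],.20),down(-79.06),12)
# lid-shut check: project shut bar ends and look for dark pixels along the vertical profile
im=cv2.cvtColor(vision.get_image("side")["color"],cv2.COLOR_RGB2GRAY)
for f in(-.8,-.5,0,.5,.8):
    P=bar(0)+f*.062*KY; u,v=proj("side",P); c=im[int(v)-9:int(v)+10,int(round(u))]; print(f,round(v,1),int(v)-9+c.argmin(),c.tolist())
for dz in(0,.005,.01): print(proj("side",bar(0)+[0,0,dz]))
E
```

```text
[ 0.56914801 -0.11316486  0.18011832] [ 0.05289839 -0.01852463  0.88858094] 27.05
[0.53538408 0.05981851 0.1033    ]
12 rows: -0.001 -0.578 0.184 -0.928 -0.004 -0.001
-0.8 199.5 194 [36, 31, 27, 22, 21, 24, 26, 28, 34, 39, 43, 40, 42, 42, 51, 69, 85, 88, 87]
-0.5 200.6 201 [111, 122, 122, 117, 111, 122, 144, 131, 93, 55, 47, 55, 75, 85, 88, 86, 88, 89, 86]
0 202.4 203 [116, 122, 121, 121, 120, 116, 96, 73, 62, 53, 49, 64, 84, 89, 90, 91, 88, 88, 88]
0.5 204.3 205 [119, 121, 123, 121, 122, 119, 104, 74, 62, 53, 48, 61, 83, 90, 90, 90, 89, 92, 91]
0.8 205.5 206 [118, 121, 123, 121, 121, 118, 103, 75, 64, 55, 48, 60, 78, 90, 91, 90, 89, 89, 90]
[272.81915156 202.44116814]
[272.894212   200.86055865]
[272.9695702  199.27367911]
```

The bar lies where the shut pose puts it (row 203 against 202.4 predicted). I move over the plate with the fingers closed.

Call:
{"api": "arm_command", "payload": {
  "targets": "0 -0.58 0.17 -0.93 0 0;0 -0.58 0.17 -0.93 0 0;0 -0.58 0.17 -0.93 0 0;0 -0.58 0.17 -0.93 0 0;0 -0.58 0.17 -0.93 0 0;0 -0.58 0.17 -0.93 0 0;0 -0.58 0.17 -0.93 0 0;0 -0.58 0.17 -0.93 0 0",
  "gripper": -1
}}

```text
clock: 27.9
tcp_pos: [0.5471, 0.0017, 0.211]
ee_rot: [0.987, 0.094, -0.01, -0.127]
contact_force: [0.2, 0.8, 0.1]
opening: 0.0003
grasp_force: 0.0
```

```bash
python3 - <<'E'
from h import *
print(pose()[0]);a=plan((.5354,.0598,.175),down(-79.06),6)
E
```

```text
[0.5471443  0.0016638  0.21095346]
6 rows: -0.004 -0.356 0.297 -0.611 -0.01 -0.003
```

Call:
{"api": "arm_command", "payload": {
  "targets": "0 -0.36 0.3 -0.61 0 0;0 -0.36 0.3 -0.61 0 0;0 -0.36 0.3 -0.61 0 0;0 -0.36 0.3 -0.61 0 0;0 -0.36 0.3 -0.61 0 0;0 -0.36 0.3 -0.61 0 0;0 0 0 0 0 0;0 0 0 0 0 0"
}}

```text
clock: 28.7
tcp_pos: [0.536, 0.0604, 0.1744]
ee_rot: [0.995, 0.095, 0.001, -0.002]
contact_force: [0.3, 0.7, 1.2]
opening: -0.0001
grasp_force: 0.0
```

Call:
{"api": "arm_command", "payload": {
  "targets": "0 0 0.2 0 0 0;0 0 0.2 0 0 0;0 0 0.2 0 0 0;0 0 0.2 0 0 0;0 0 0.2 0 0 0;0 0 0.1 0 0 0;0 0 0 0 0 0;0 0 0 0 0 0"
}}

```text
clock: 29.5
tcp_pos: [0.5361, 0.0604, 0.1466]
ee_rot: [0.996, 0.095, 0.001, -0.002]
contact_force: [0.0, 0.7, 0.4]
opening: 0.0002
grasp_force: 0.0
```

Call:
{"api": "arm_command", "payload": {
  "targets": "0 0 0.06 0 0 0;0 0 0.06 0 0 0;0 0 0.04 0 0 0;0 0 0.04 0 0 0;0 0 0.04 0 0 0;0 0 0 0 0 0;0 0 0 0 0 0;0 0 0 0 0 0"
}}

```text
clock: 30.3
tcp_pos: [0.5361, 0.0604, 0.1406]
ee_rot: [0.996, 0.095, 0.001, -0.002]
contact_force: [1.1, -0.6, 0.1]
opening: 0.0002
grasp_force: 0.0
```

Call:
{"api": "arm_command", "payload": {
  "targets": "0 0 0.04 0 0 0;0 0 0.04 0 0 0;0 0 0 0 0 0;0 0 0 0 0 0;0 0 0 0 0 0;0 0 0 0 0 0;0 0 0 0 0 0;0 0 0 0 0 0"
}}

```text
clock: 31.1
tcp_pos: [0.5362, 0.0604, 0.1387]
ee_rot: [0.996, 0.095, 0.001, -0.002]
contact_force: [-0.2, 0.6, 3.4]
opening: -0.0002
grasp_force: 1.7
```

Call:
{"api": "arm_command", "payload": {
  "targets": "0 0 0.03 0 0 0;0 0 0.02 0 0 0;0 0 0 0 0 0;0 0 0 0 0 0;0 0 0 0 0 0;0 0 0 0 0 0;0 0 0 0 0 0;0 0 0 0 0 0"
}}

```text
clock: 31.9
tcp_pos: [0.5362, 0.0604, 0.1379]
ee_rot: [0.996, 0.095, 0.002, -0.002]
contact_force: [-0.9, -0.6, 7.6]
opening: -0.0
grasp_force: 3.8
```

Call:
{"api": "arm_command", "payload": {
  "targets": "0 0 0.03 0 0 0;0 0 0 0 0 0;0 0 0 0 0 0;0 0 0 0 0 0;0 0 0 0 0 0;0 0 0 0 0 0;0 0 0 0 0 0;0 0 0 0 0 0"
}}

```text
clock: 32.7
tcp_pos: [0.5362, 0.0604, 0.1378]
ee_rot: [0.996, 0.095, 0.002, -0.002]
contact_force: [-3.2, -1.2, 12.7]
opening: 0.0
grasp_force: 6.3
```

Call:
{"api": "arm_command", "payload": {
  "targets": "0 0 0.005 0 0 0;0 0 0 0 0 0;0 0 0 0 0 0;0 0 0 0 0 0;0 0 0 0 0 0;0 0 0 0 0 0;0 0 0 0 0 0;0 0 0 0 0 0"
}}

```text
clock: 33.5
tcp_pos: [0.5362, 0.0604, 0.1378]
ee_rot: [0.996, 0.095, 0.002, -0.002]
contact_force: [-3.5, 0.0, 12.1]
opening: 0.0
grasp_force: 6.7
```

Call:
{"api": "arm_command", "payload": {
  "targets": "0 0 0 0 0 0;0 0 0 0 0 0;0 0 0 0 0 0;0 0 0 0 0 0;0 0 0 0 0 0;0 0 0 0 0 0;0 0 0 0 0 0;0 0 0 0 0 0"
}}

```text
clock: 34.3
tcp_pos: [0.5362, 0.0604, 0.1378]
ee_rot: [0.996, 0.095, 0.002, -0.002]
contact_force: [-4.4, -0.4, 12.3]
opening: 0.0001
grasp_force: 6.7
```

Call:
{"api": "arm_command", "payload": {
  "targets": "0 0 -0.1 0 0 0;0 0 -0.3 0 0 0;0 0 -0.6 0 0 0;0 0 -0.8 0 0 0;0 0 -0.8 0 0 0;0 0 -0.6 0 0 0;0 0 0 0 0 0;0 0 0 0 0 0"
}}

```text
clock: 35.1
tcp_pos: [0.5356, 0.0601, 0.2159]
ee_rot: [0.996, 0.095, 0.001, -0.002]
contact_force: [-0.1, 0.3, -1.0]
opening: 0.0001
grasp_force: 0.0
```

```bash
python3 - <<'E'
from h import *
im=cv2.cvtColor(vision.get_image("side")["color"],cv2.COLOR_RGB2GRAY)
for f in(-.5,0,.5):
    u,v=proj("side",bar(0)+f*.062*KY); c=im[int(v)-5:int(v)+6,int(round(u))]; print(round(v,1),int(v)-5+c.argmin())
print(bot.close_job())
E
```

```text
200.6 201
202.4 203
204.3 205
the job is handed in; nothing more can be done
None
```

The job is handed in: the beaker was set upright in the kiln, the lid was borne down to shut with at most about 11 N read on the tool, and the plate was held at 12–13 N for over a second before backing away; no verdict came back.

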